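Clear the lid seam of the bead-cooling box and hold the lid at its balance point

TASK

Take the pick from its stand and, with the red cooling box still shut, run its tip slowly down in the open seam along the right-hand side of the lid (right as seen from the robot), from the front end to the hinge end, then drop the pick, tip first, into the blue pot and let go. Then swing the lid up by its wooden bar, without flinging it, to where it stands upright and balances over its hinge, and finish while holding it still there, fingers on the lid, so that it falls neither way. Do not push the pot about or disturb the other things on the bench.

Things in the scene. Friction and masses are not known exactly. Their poses are not given: they have to be found in the camera images.
- pick_grip (a point): Grip point of the pick, on its axis. The pick is a loose round tool, 140 mm long, standing upright, tip down, in a fixed dark wood stand block 60 x 60 x 55 mm high (the stand's top is 55 mm above the bench). Wooden handle 18 mm in diameter from 50 to 140 mm above the tip; this point is 100 mm above the tip (45 mm under the handle's top, 50 mm above the stand). z axis runs from tip to handle. 50 to 80 g; lifts straight out by 50 mm or more.
- pick_tip (a point): The very end of the pick's steel shaft, 5 mm in diameter with a round end, 50 mm long below the handle; at the start it is hidden in the stand, 5 mm above the bench.
- pick: The pick as a whole; its origin is at the tip, z towards the handle.
- pot_in (a point): Centre of the inner floor of the blue ceramic pot: loose, about 0.7 kg, 85 mm high, 90 mm in diameter at the rim (wall 5 mm), open above, floor about 5 mm above the bench. A pick let go in it leans on the rim and stays.
- pot: The blue pot; origin at the centre of its underside, z up.
- seam_start (a point): Front end of the seam on the red cooling box. The seam is an open groove, 12 mm wide and 17 mm deep, between the dark lid's right edge and the box's right wall. Point on the groove's centreline at the level of the flush lid and wall tops (85 mm above the bench). x axis: along the seam towards the hinge; y: to the left, over the lid; z up. The groove is open 20 mm further towards the front. A pass has the tip 2 mm or more below this level and slower than 120 mm/s.
- seam_end (a point): Hinge end of the seam, 120 mm along x from seam_start, same level, same axes; the groove goes on for 30 mm more.
- lid_hinge (a point): Middle of the lid's hinge line, 77.5 mm above the bench, at the far side of the red box (180 mm deep, 220 mm wide, 85 mm high, fixed). Its y axis is the hinge line, its x axis points away from the bar of the shut lid.
- lid_bar (a point): Centre of the lid's wooden lift bar: round, 14 mm in diameter, along y (parallel to the hinge), 116 mm free between two end brackets; 220 mm from the hinge line, and 48 mm free between bar and lid edge. When shut it stands out level in front of the box, 77.5 mm above the bench. It may turn in the fingers, so the gripper can stay pointing down all the way.
- lid (a joint): Angle of the lid about its hinge (rad): 0 shut and level, grows as the bar goes up and away; 1.571 upright, the balance point, the bar straight above the hinge; stop at 2.2. Free hinge, no catch or spring, lid 15 mm thick, 0.4 to 0.65 kg: let go, it falls shut or over backwards.
- paddle: Bystander: black graphite paddle lying on the bench, 215 mm long, loose; leave alone.
- jar: Bystander: small amber glass jar, 52 mm in diameter, 70 mm high, loose; leave alone.
- bowl: Bystander: small steel bowl, 100 mm in diameter, 45 mm high, loose; leave alone.

How it is judged:
On the way, in this order (a step that is already met when the one before it is completed fails the run):
1. the pick's tip is down in the front end of the seam, lid shut (y of pick_tip in the frame of seam_start between -0.007 and 0.007 m and z of pick_tip in the frame of seam_start between -0.02 and -0.002 m and value of joint lid below 0.06 rad and x of pick_tip in the frame of seam_start between -0.012 and 0.012 m), for 0.1 s.
2. the tip is in the seam a quarter of the way along (y of pick_tip in the frame of seam_start between -0.007 and 0.007 m and z of pick_tip in the frame of seam_start between -0.02 and -0.002 m and value of joint lid below 0.06 rad and x of pick_tip in the frame of seam_start between 0.018 and 0.042 m), for 0.1 s.
3. the tip is in the seam half-way along (y of pick_tip in the frame of seam_start between -0.007 and 0.007 m and z of pick_tip in the frame of seam_start between -0.02 and -0.002 m and value of joint lid below 0.06 rad and x of pick_tip in the frame of seam_start between 0.048 and 0.072 m), for 0.1 s.
4. the tip is in the seam three quarters along (y of pick_tip in the frame of seam_start between -0.007 and 0.007 m and z of pick_tip in the frame of seam_start between -0.02 and -0.002 m and value of joint lid below 0.06 rad and x of pick_tip in the frame of seam_start between 0.078 and 0.102 m), for 0.1 s.
5. the tip is in the seam at its hinge end (y of pick_tip in the frame of seam_start between -0.007 and 0.007 m and z of pick_tip in the frame of seam_start between -0.02 and -0.002 m and value of joint lid below 0.06 rad and x of pick_tip in the frame of seam_start between 0.108 and 0.132 m), for 0.1 s.
6. the pick stands in the pot, let go, with the lid still shut (horizontal distance between pick_tip and pot_in below 0.05 m and z of pick_tip in the frame of pot_in between -0.02 and 0.04 m and angle between pot_in's own z axis and vertical below 0.2 rad and value of joint lid below 0.06 rad and contact force between the fingers and pick below 0.05 N), for 0.2 s.
At the end, for the whole second after the job is handed in: The lid is held within 0.1 rad (6 degrees) of upright, turning slower than 0.1 rad/s, with the fingers pressing on it (over 0.3 N) and neither pick nor pot touching it; the pick's tip is inside the upright pot, low (under 40 mm above its floor), and the fingers are off the pick (value of joint lid between 1.471 and 1.671 rad and velocity of joint lid between -0.1 and 0.1 rad/s and contact force between the fingers and lid above 0.3 N and contact force between each of pick, pot and lid below 0.05 N and horizontal distance between pick_tip and pot_in below 0.05 m and z of pick_tip in the frame of pot_in between -0.02 and 0.04 m and angle between pot_in's own z axis and vertical below 0.2 rad and contact force between the fingers and pick below 0.05 N); the arm keeps its last pose, push and grip.
It fails at once if the tip is hurried (over 0.12 m/s) while it is in the seam (y of pick_tip in the frame of seam_start between -0.007 and 0.007 m and z of pick_tip in the frame of seam_start between -0.02 and -0.002 m and x of pick_tip in the frame of seam_start between -0.015 and 0.135 m and linear speed of pick above 0.12 m/s).
It fails at once if the lid swings more than 0.4 rad past upright (value of joint lid above 1.97 rad).
It fails at once if the lid is flung or dropped (over 2.5 rad/s) (velocity of joint lid above 2.5 rad/s or velocity of joint lid below -2.5 rad/s).
It fails at once if the paddle, jar or bowl is shifted by more than 30 mm, or the pot by more than 50 mm (distance of any of paddle, jar, bowl from where it was at the start of the episode above 0.03 m or distance of pot from where it was at the start of the episode above 0.05 m).
It also fails if it takes over 72 s, if anything falls off the work surface, if the arm or the gripper's body presses on something with over 40 N, if the wrist force passes 120 N, or if a joint passes its speed limit or range.

ROBOT

A 7-joint arm with a two-finger parallel gripper is mounted at the origin on the work surface. World frame = base frame: x ahead of the robot, y to its left, z up, the work surface at z = 0. Lengths are in m, angles in rad, forces in N, time in s.
With the tool pointing down it reaches from about 0.425 to 0.875 m from the base axis. Payload 4.7 kg.
Tool frame: the origin (TCP) lies on the centre line of the jaws, within the pads' length; the fingertips stand ahead of it and the grasp point (between the pads) lies 2 mm behind it (nose_length is the z of the fingertips in the tool frame, in m); z points along the fingers, y is the line along which they close (so a half turn about z gives the same grasp; the last joint's range is limited). The gripper opens to 87 mm and grips with 3 to 60 N. Pads are 19 mm wide; open, the fingers measure 117 mm over their backs; the gripper's body (75 mm by 190 mm) begins 51 mm behind the grasp point.
Start: joints at [-1.155, 0.321, -0.07, 1.45, 0.023, 1.371, -0.057], TCP at [0.254, 0.598, 0.24] pointing down, gripper open.
Joint ranges: [-2.86, 2.86], [-0.3, 2.09], [-1.38, 1.24], [0.06, 2.45], [-1.56, 4.7], [0.09, 2.05], [-2.69, 2.69]. Speed limits (rad/s): [2.57, 2.57, 3.14, 3.14, 3.14, 3.14, 3.14].

INTERFACE

Orientations are given as a rotation vector (axis times angle).
In Python, from bench import * gives the robot as it stands.
- The arm moves only by the tool send_rows, never from a script. Its arguments are lists of equal length, an entry for each row: "xyz": the shift along the tool's x, y, z in mm, a list of three; "dr": the turn, a rotation vector about the tool's x, y, z in rad, a list of three. A call has exactly 10 rows; each row is the pose to reach, as a shift and turn from the pose commanded when the call began, along the tool's axes at that moment; what a row does not reach only later rows make up. A row lasts 1/12 s, in which the tool goes at most 41.7 mm and 7.16 degrees, less where a joint would pass 70% of its speed; a pose out of reach is approached as far as the arm can. A call with a gripper value outside its range is refused whole. "jaw" is the finger opening in mm, from 0 to 87, set as the call begins (left out, the last holds). The fingers move at their own pace and stop on an object; "grip_force" is the grip in N (left out, the last holds). Time passes only in rows, so rows that repeat a pose let the fingers close, or fill a call up. It gives the time, the measured TCP pose, the force, the opening and the grip force at its end, in the units of the state.
- get_state(): the state, without advancing time (a new reading comes with each control period).
- get_image(name): name is "scene" or "top" or "wrist"; returns the picture (384x512x3 uint8, red, green, blue); there is no depth.
- calibration(name): a dict with "vfov" (degrees; the focal length in pixels is half the picture's height over the tangent of half this angle, whatever the lens; pixels are square), "cx", "cy" (the principal point, pixels), "rvec" (rotation vector, rad) and "tvec" (3), from world to camera coordinates, as OpenCV has them; the wrist camera has in their place "hand_eye" (4x4, takes a point from camera to tool coordinates, whose origin is the TCP and whose axes are the flange's). Camera axes: x right, y down, z forward; pixel columns grow to the right and rows downward; lengths in m; the calibration is good to about 2 mm. The wrist camera is an equidistant fisheye: a pixel r from the principal point sees the ray r / f radians off the axis. A picture is of the moment at which its call begins: read the wrist's pose just before it. calibration takes no time and is no camera call.
- close_job(): hands the job in; it is judged then, once.
The state is a dict: "time": time; "joint_positions": joint angles; "qd": joint speeds; "joint_torque": joint torques, N m; "position": TCP position; "tool_rot": TCP orientation; "ft_force": force on the tool from outside, world axes, zero at the start; "torque": the same for the moment, N m; "grip_width": opening from 0.0 (shut) to 1.0 (fully open); "grip_force": force on a finger pad.
Only numpy, scipy, OpenCV 4.12 (cv2) and the standard library are available. Lean on these libraries where they do the work, as an engineer would, in place of code of your own. Each camera call takes 0.05 s, during which the arm holds its last target. There are 200 camera calls.

## Working session

There is one attempt and no reset: what is moved stays moved. The work goes in short steps, Python scripts to look and compute and a tool call to move; the robot and the scene stay as the last step left them, time stands still between calls to the robot, and variables do not carry over. Pictures are saved under pics/ and viewed, at most 13 in all, crops included, and the job is handed in when it is done.

Besides the shell and the picture viewer there is one more tool, called after "Emit:" as name(argument=value, ...) on one line, values as JSON. send_rows: Moves the arm, as the interface text tells. Its arguments: {"type":"object","properties":{"xyz":{"type":"array"},"dr":{"type":"array"},"jaw":{"type":"number"},"grip_force":{"type":"number"}},"required":["xyz","dr"]}

```bash
mkdir -p pics; python3 - <<'E'
from bench import *
import cv2,numpy as np
s=get_state();print(s)
for n in("scene","top","wrist"):
    im=get_image(n);cv2.imwrite(f"pics/{n}0.png",im[:,:,::-1]);print(n,calibration(n))
E
```

```text
{'time': 0.0, 'joint_positions': array([-1.15492474,  0.32181801, -0.07007635,  1.45165529,  0.02262699,
        1.37079807, -0.05691409]), 'qd': array([-8.88797630e-05,  3.10440038e-04,  1.95380143e-04,  3.48272605e-04,
        1.04447723e-03,  7.28729686e-04, -4.74600462e-04]), 'joint_torque': array([ 6.69216442e-04, -4.91294217e+01, -4.03397027e-01, -3.12521303e+01,
       -6.36478420e-02,  4.40403877e-02,  1.65521074e-04]), 'position': array([0.25403926, 0.59774355, 0.23847456]), 'tool_rot': array([-6.26793801e-01, -3.07817132e+00,  2.94509498e-03]), 'ft_force': array([-0.14126163, -0.82225813,  0.37514052]), 'torque': array([ 0.01565856, -0.01987031,  0.01134236]), 'grip_force': 0.0, 'grip_width': 0.9989652675424113}
scene {'vfov': 50.433443521873784, 'cx': 255.5768545610022, 'cy': 190.04175709155703, 'rvec': array([ 1.75843006,  1.91115489, -0.65673012]), 'tvec': array([ 0.05221364, -0.36082019,  1.47518358])}
top {'vfov': 43.16606845105332, 'cx': 255.18471929731902, 'cy': 188.26244351737637, 'rvec': array([ 2.20145894, -2.17453741,  0.06784299]), 'tvec': array([-0.00640691,  0.54392326,  1.4633556 ])}
wrist {'vfov': 65.70646984690485, 'cx': 254.23466582185313, 'cy': 191.71004956316145, 'hand_eye': array([[ 2.12301282e-05, -9.55311145e-01, -2.95602123e-01,
         8.13927779e-02],
       [ 9.99999796e-01, -1.68303827e-04,  6.15735244e-04,
        -7.70004580e-04],
       [-6.37969710e-04, -2.95602076e-01,  9.55310947e-01,
        -1.44221541e-01],
       [ 0.00000000e+00,  0.00000000e+00,  0.00000000e+00,
         1.00000000e+00]])}
```

View pics/scene0.png

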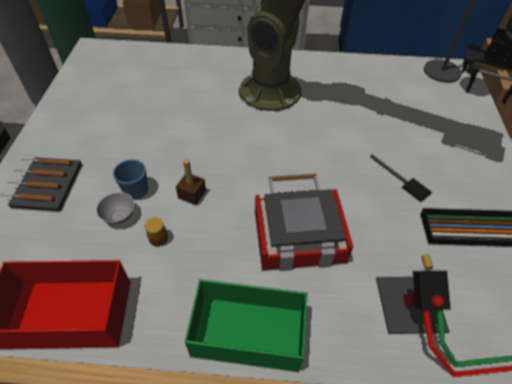

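View pics/top0.png

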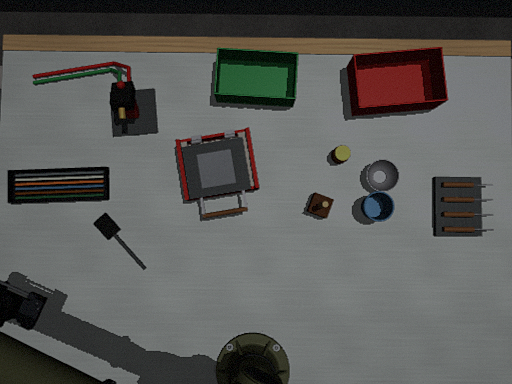

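The scene shows the red box (300,225) with its bar towards the robot, the stand and pick (190,185), the pot (130,178), the bowl (115,210) and the jar (155,232). In the top view, the box is at (217,165), the bar at (223,212), the pick at (321,205), the pot at (377,207), the bowl at (380,176) and the jar at (341,154).

```bash
cat > h.py <<'E'
import numpy as np,cv2
from bench import *
from scipy.spatial.transform import Rotation as R
def ray(n,u,v,pose=None):
    c=calibration(n);f=192/np.tan(np.radians(c['vfov'])/2)
    d=np.array([u-c['cx'],v-c['cy']],float)
    if n=='wrist':
        r=np.hypot(*d);th=r/f;k=np.array([*(d/max(r,1e-9)*np.sin(th)),np.cos(th)])
        H=c['hand_eye'];p,rv=pose;A=R.from_rotvec(rv).as_matrix()
        return A@H[:3,3]+p,A@H[:3,:3]@k
    A=R.from_rotvec(c['rvec']).as_matrix()
    return -A.T@c['tvec'],A.T@np.array([*(d/f),1.])
def onz(n,u,v,z,pose=None):
    o,d=ray(n,u,v,pose);return o+d*(z-o[2])/d[2]
def proj(n,P,pose=None):
    c=calibration(n);f=192/np.tan(np.radians(c['vfov'])/2)
    if n=='wrist':
        H=c['hand_eye'];p,rv=pose
        q=H[:3,:3].T@(R.from_rotvec(rv).as_matrix().T@(np.array(P)-p)-H[:3,3])
        r=np.hypot(*q[:2]);th=np.arctan2(r,q[2]);return q[:2]/r*th*f+[c['cx'],c['cy']]
    q=R.from_rotvec(c['rvec']).apply(P)+c['tvec'];return q[:2]/q[2]*f+[c['cx'],c['cy']]
E
python3 - <<'E'
from h import *
a=cv2.imread('pics/top0.png')[115:235,165:410];b=cv2.imread('pics/scene0.png')[145:275,90:360]
cv2.imwrite('pics/c1.png',cv2.convertScaleAbs(cv2.resize(a,None,fx=3.2,fy=3.2,interpolation=2),alpha=1.6));cv2.imwrite('pics/c2.png',cv2.resize(b,None,fx=2.9,fy=2.9,interpolation=2))
E
```

```text
(no output)
```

View pics/c1.png

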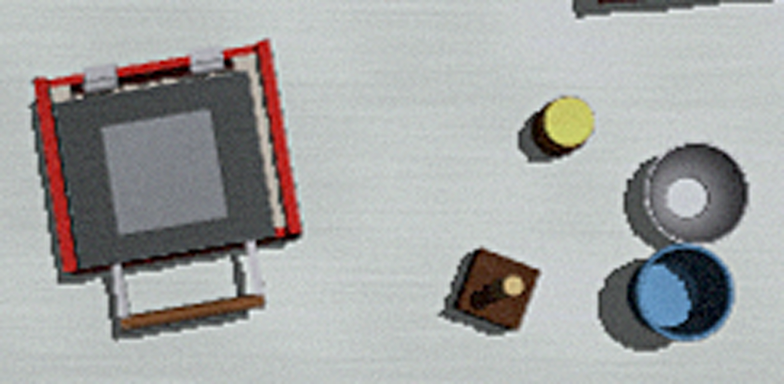

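View pics/c2.png

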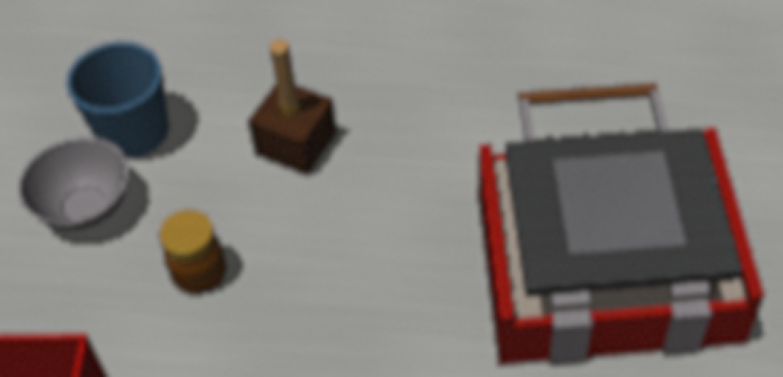

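The top crop shows the lid bar from (120,323) to (262,300), the right wall from (266,42) to (292,232) with the pale groove just left of it, the pick's top at (513,286), and the pot rim centred at (685,292). The scene crop puts the pick's top at (280,47).

```bash
python3 - <<'E'
from h import *
def c(x,y,z):return np.round(onz('top',165+x/3.2,115+y/3.2,z),4)
def e(x,y,z):return np.round(onz('scene',90+x/2.9,145+y/2.9,z),4)
print('camera',ray('top',0,0)[0],ray('scene',0,0)[0])
for n,p in dict(barL=(120,323,.0775),barR=(262,300,.0775),seamF=(284,228,.085),seamB=(252,60,.085),wallF=(294,228,.085),wallB=(266,45,.085),lwF=(66,265,.085),lwB=(42,82,.085),pick=(513,286,.145),pot=(685,292,.085),bowl=(696,193,.045),jar=(568,122,.07)).items():print(n,c(*p))
print('scene pick',e(280,47,.145),'pot',e(115,82,.085),'barL',e(655,88,.0775),'barR',e(522,97,.0775))
im=cv2.imread('pics/top0.png');h=cv2.cvtColor(im,cv2.COLOR_BGR2HSV)
m=cv2.inRange(h,(95,100,40),(115,255,255));n,l,s,cc=cv2.connectedComponentsWithStats(m)
print([ (s[i],cc[i]) for i in range(1,n) if s[i,4]>100])
E
```

```text
camera [ 0.44946335 -0.00308181  1.49508407] [1.20449227 0.0296458  0.92596089]
barL [0.4574 0.1528 0.0775]
barR [0.4799 0.0237 0.0775]
seamF [0.5455 0.0044 0.085 ]
seamB [0.6994 0.0356 0.085 ]
wallF [ 0.5456 -0.0047  0.085 ]
wallB [0.7134 0.023  0.085 ]
lwF [0.5093 0.2021 0.085 ]
lwB [0.6767 0.2276 0.085 ]
pick [ 0.4933 -0.1956  0.145 ]
pot [ 0.4917 -0.3601  0.085 ]
bowl [ 0.5858 -0.3809  0.045 ]
jar [ 0.6478 -0.2566  0.07  ]
scene pick [ 0.5016 -0.1944  0.145 ] pot [ 0.5055 -0.3569  0.085 ] barL [0.4607 0.1492 0.0775] barR [0.4832 0.024  0.0775]
[(array([ 15, 184,  89,   6, 237], dtype=int32), array([ 58.28691983, 186.83966245])), (array([363, 191,  31,  30, 386], dtype=int32), array([374.3134715 , 206.70984456]))]
```

```bash
cat >> h.py <<'E'
def pose():
    s=get_state();return s['position'],s['tool_rot']
def delta(P,yaw,cmd=None):
    # tool y at yaw (world), tool z down
    p,rv=cmd or pose();A=R.from_rotvec(rv)
    B=R.from_matrix(np.array([[-np.sin(yaw),np.cos(yaw),0],[np.cos(yaw),np.sin(yaw),0],[0,0,-1]]).T)
    print('d mm',np.round(A.inv().apply(np.array(P)-p)*1000,1),'dr',np.round((A.inv()*B).as_rotvec(),4),'pos',np.round(p,4))
E
python3 - <<'E'
from h import *
import bench
print([k for k in dir(bench) if not k.startswith('_')], getattr(bench,'nose_length',None))
delta([.62,.01,.22],.163)
E
```

```text
['MotionError', 'calibration', 'close_job', 'get_image', 'get_state', 'nose_length'] 0.017
d mm [-566.7 -397.9   19.3] dr [-1.300e-03  8.000e-04  1.006e+00] pos [0.2541 0.5979 0.2387]
```

Emit:
send_rows(xyz=[[-28, -20, 0], [-57, -40, 0], [-85, -60, 0], [-113, -80, 0], [-142, -100, 0], [-170, -119, 0], [-198, -139, 0], [-227, -159, 0], [-255, -179, 0], [-283, -199, 0]], dr=[[0, 0, 0.1], [0, 0, 0.2], [0, 0, 0.3], [0, 0, 0.4], [0, 0, 0.5], [0, 0, 0.6], [0, 0, 0.7], [0, 0, 0.8], [0, 0, 0.9], [0, 0, 1.006]])

```text
time: 0.98
position: [0.4374, 0.3027, 0.2394]
tool_rot: [-2.039, -2.39, 0.0]
ft_force: [0.5, 0.4, 0.4]
grip_width: 1.0
grip_force: 0.0
```

```bash
python3 - <<'E'
from h import *
delta([.62,.01,.22],.163);s=get_state();print(s['joint_positions'])
E
```

```text
d mm [-317.8  134.3   19.4] dr [-0.0001 -0.     -0.005 ] pos [0.4374 0.3027 0.2394]
[-0.86596438  0.06696979  0.22134231  1.75214099 -0.01524287  1.32421158
 -0.48336992]
```

Emit:
send_rows(xyz=[[-34, 14, 2], [-68, 28, 4], [-102, 42, 6], [-136, 57, 8], [-170, 71, 10], [-204, 86, 12], [-238, 100, 14], [-272, 115, 16], [-300, 128, 18], [-318, 134, 19]], dr=[[0, 0, 0], [0, 0, 0], [0, 0, 0], [0, 0, 0], [0, 0, 0], [0, 0, 0], [0, 0, 0], [0, 0, 0], [0, 0, 0], [0, 0, 0]])

```text
time: 1.82
position: [0.6219, 0.0081, 0.22]
tool_rot: [2.037, 2.39, -0.003]
ft_force: [0.2, -0.1, 0.7]
grip_width: 1.002
grip_force: 0.0
```

```bash
python3 - <<'E'
from h import *
get_image('top')
p=pose();im=get_image('wrist')[:,:,::-1].copy();cv2.imwrite('pics/w1.png',im);np.save('w1.npy',np.array(p));print(p)
cv2.imwrite('pics/w1v.png',cv2.convertScaleAbs(cv2.resize(im,(800,600),interpolation=2),alpha=1.3))
E
```

```text
(array([0.62240661, 0.00445719, 0.21981344]), array([ 2.03998228,  2.38424777, -0.00512063]))
```

View pics/w1v.png

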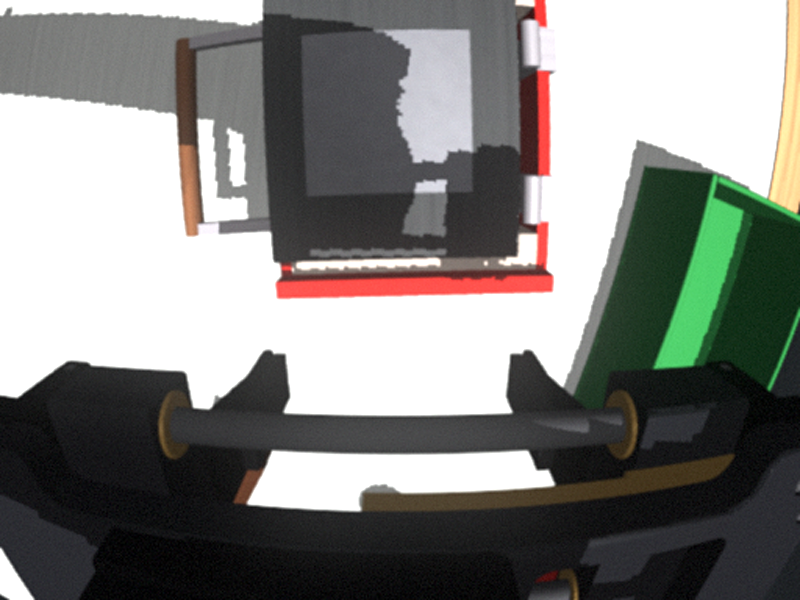

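The wrist view (800×600) shows the lid's right edge at v≈258, the pale groove below it, and the red right wall from v≈272 to 297 between u=277 and 552. The bar runs from (185,40) to (192,235).

```bash
python3 - <<'E'
from h import *
p=tuple(np.load('w1.npy'));im=cv2.imread('pics/w1.png')
for u in(195,210,250,290,320):
    print(u,[tuple(int(t) for t in im[v,u]) for v in range(160,194)])
def w(u,v,z):return np.round(onz('wrist',u,v,z,p),4)
hv=cv2.cvtColor(im,cv2.COLOR_BGR2HSV);m=cv2.inRange(hv,(5,60,40),(20,255,255))[20:155,105:135]
ys,xs=np.nonzero(m);ys+=20;xs+=105
for v in(30,50,70,90,110,130,145):
    q=xs[ys==v];print(v,q.min(),q.max(),w(q.mean(),v,.0775)) if len(q) else 0
print('wall ends',w(177,185,.085),w(353,181,.085))
E
```

```text
195 [(45, 44, 47), (42, 43, 46), (44, 44, 47), (45, 46, 47), (48, 48, 48), (42, 44, 43), (73, 73, 78), (143, 150, 163), (193, 206, 218), (204, 213, 227), (205, 215, 228), (197, 208, 220), (162, 172, 185), (108, 115, 123), (85, 89, 98), (69, 74, 87), (48, 51, 75), (38, 38, 67), (39, 42, 77), (48, 49, 125), (58, 60, 189), (60, 63, 211), (61, 66, 214), (62, 66, 213), (60, 64, 210), (63, 67, 212), (61, 64, 210), (65, 68, 213), (60, 63, 210), (63, 67, 208), (113, 116, 209), (194, 197, 217), (221, 222, 222), (222, 223, 221)]
210 [(71, 73, 70), (91, 91, 91), (92, 92, 93), (84, 84, 83), (66, 66, 70), (49, 50, 52), (84, 90, 95), (160, 171, 182), (198, 207, 220), (202, 212, 225), (184, 193, 208), (140, 149, 160), (100, 105, 114), (89, 94, 103), (77, 80, 94), (53, 57, 79), (38, 40, 68), (36, 37, 63), (41, 44, 93), (47, 50, 155), (57, 63, 202), (60, 62, 212), (61, 65, 213), (59, 64, 213), (63, 65, 214), (60, 64, 211), (60, 65, 211), (61, 66, 212), (62, 66, 216), (71, 76, 211), (133, 136, 204), (199, 202, 214), (220, 222, 222), (222, 223, 222)]
250 [(78, 77, 79), (91, 91, 89), (96, 94, 96), (87, 
[... 1116 characters left out ...]
(165, 175, 190), (114, 120, 130), (90, 95, 102), (86, 90, 98), (68, 73, 89), (42, 44, 70), (34, 35, 69), (34, 36, 69), (36, 37, 79), (36, 37, 86), (43, 46, 108), (45, 48, 158), (56, 59, 205), (61, 65, 220), (61, 67, 220), (59, 62, 217), (62, 67, 221), (58, 62, 218), (63, 67, 218), (116, 119, 215), (201, 203, 225), (226, 228, 228), (228, 228, 228), (226, 228, 227), (226, 227, 228), (226, 228, 227)]
30 113 120 [0.4589 0.1443 0.0775]
50 113 124 [0.4651 0.1229 0.0775]
70 113 124 [0.4684 0.1021 0.0775]
90 115 125 [0.4728 0.0816 0.0775]
110 116 126 [0.4763 0.0612 0.0775]
130 117 128 [0.4799 0.0407 0.0775]
145 119 125 [0.4804 0.025  0.0775]
wall ends [ 0.5459 -0.0065  0.085 ] [0.7198 0.025  0.085 ]
```

```bash
python3 - <<'E'
from h import *
p=tuple(np.load('w1.npy'))
def w(u,v,z=.085):return onz('wrist',u,v,z,p)[:2]
us=[195,210,250,290]
E={'lid':[w(u,v) for u,v in zip(us,(166.3,166,165,164.7))],'in':[w(u,v) for u,v in zip(us,(179.2,178.8,178.2,178.6))],'out':[w(u,v) for u,v in zip(us,(190.3,190,189,188))]}
bar=np.array([w(118.5,50,.0775),w(122.5,130,.0775)])
t=.165;
for t in(.155,.165,.175):
    X=np.array([np.cos(t),np.sin(t)]);Y=np.array([-X[1],X[0]])
    print(t,{k:np.round([q@Y*1000 for q in v],1) for k,v in E.items()},'bar x',np.round(bar@X,4),'ends',w(177,185)@X,w(353,181)@X, 'front edge lid',w(175,162)@X,'lid back',w(331,160)@X)
# overhead
def c(x,y,z):return onz('top',165+x/3.2,115+y/3.2,z)[:2]
t=.165;X=np.array([np.cos(t),np.sin(t)]);Y=np.array([-X[1],X[0]])
print('top',[(n,np.round([q@X,q@Y],4)) for n,q in dict(bL=c(120,323,.0775),bR=c(262,300,.0775),oF=c(298,233,.085),oB=c(271,45,.085),lF=c(62,268,.085),lB=c(36,82,.085)).items()])
E
```

```text
0.155 {'lid': array([-71.9, -71.7, -70.9, -70.5]), 'in': array([-84.9, -84.5, -84. , -84.3]), 'out': array([-96.3, -96. , -94.9, -93.9])} bar x [0.4785 0.4804] ends 0.5383551201469986 0.7150630050778279 front edge lid 0.5379200015293811 lid back 0.6902792691472008
0.165 {'lid': array([-77.4, -77.4, -77. , -77. ]), 'in': array([-90.4, -90.2, -90.1, -90.8]), 'out': array([-101.8, -101.7, -101.1, -100.4])} bar x [0.479 0.48 ] ends 0.5374209356813837 0.7141634079066073 front edge lid 0.5372202304745105 lid back 0.689591756708441
0.175 {'lid': array([-83. , -83.2, -83.1, -83.5]), 'in': array([-96. , -95.9, -96.2, -97.3]), 'out': array([-107.4, -107.4, -107.2, -106.9])} bar x [0.4794 0.4796] ends 0.5364330095700499 0.71319239498973 front edge lid 0.5364667378442746 lid back 0.6888352856686681
top [('bL', array([0.4762, 0.0756])), ('bR', array([ 0.4773, -0.0555])), ('oF', array([ 0.5323, -0.0972])), ('oB', array([ 0.7068, -0.099 ])), ('lF', array([0.5335, 0.1196])), ('lB', array([0.7058, 0.1188]))]
```

```bash
python3 - <<'E'
from h import *
delta([.497,-.170,.22],.172)
E
```

```text
d mm [-155.5 -150.3    0.5] dr [-0.001   0.0031 -0.0161] pos [0.6214 0.007  0.2199]
```

Emit:
send_rows(xyz=[[-20, -20, 0], [-45, -45, 0], [-70, -70, 0], [-95, -95, 0], [-120, -120, 0], [-140, -137, 0], [-155, -150, 0], [-155, -150, 0], [-155, -150, 0], [-155, -150, 0]], dr=[[0, 0, -0.009], [0, 0, -0.009], [0, 0, -0.009], [0, 0, -0.009], [0, 0, -0.009], [0, 0, -0.009], [0, 0, -0.009], [0, 0, -0.009], [0, 0, -0.009], [0, 0, -0.009]])

```text
time: 2.75
position: [0.4984, -0.1631, 0.2206]
tool_rot: [-2.02, -2.406, -0.002]
ft_force: [0.2, 0.8, -0.7]
grip_width: 1.002
grip_force: 0.0
```

```bash
python3 - <<'E'
from h import *
p=pose();im=get_image('wrist')[:,:,::-1].copy();cv2.imwrite('pics/w2.png',im);np.save('w2.npy',np.array(p));print(p, proj('wrist',[.497,-.195,.145],p))
E
```

```text
(array([ 0.49836   , -0.16310986,  0.22055313]), array([-2.01972869e+00, -2.40577769e+00, -1.85053496e-03])) [246.1620752  242.84805563]
```

View pics/w2.png

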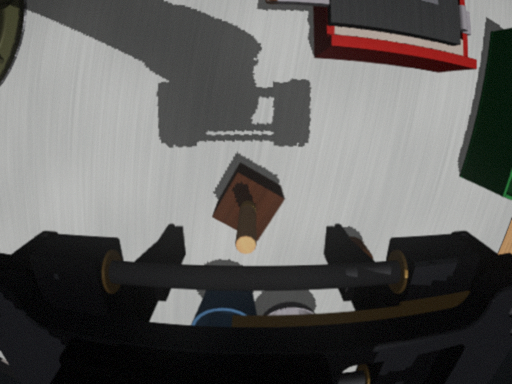

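The pick's top disc is at (246,244) and its stand at (248,200); the pot rim at (223,315) is partly hidden by the gripper.

```bash
python3 - <<'E'
from h import *
p=tuple(np.load('w2.npy'))
im=cv2.imread('pics/w2.png');hv=cv2.cvtColor(im,cv2.COLOR_BGR2HSV)
m=cv2.inRange(hv,(8,60,140),(25,255,255));n,l,s,c=cv2.connectedComponentsWithStats(m)
for i in range(1,n):
    if s[i,4]>40:print(s[i],c[i],onz('wrist',*c[i],.145,p))
q=onz('wrist',246,244.5,.145,p);print(q)
delta([*q[:2],.22],.172)
E
```

```text
[499 221  13  33 223] [506.94618834 241.48878924] [ 0.78772913 -0.15896053  0.145     ]
[236 236  20  18 276] [245.35869565 244.52173913] [ 0.49659879 -0.19665918  0.145     ]
[ 0.49711835 -0.19654542  0.145     ]
d mm [-32.9  -7.2   0.4] dr [ 0.0002 -0.0008  0.0029] pos [ 0.4985 -0.1629  0.2204]
```

Emit:
send_rows(xyz=[[-11, -2, 0], [-22, -5, 0], [-33, -7, 0], [-33, -7, 0], [-33, -7, 10], [-33, -7, 25], [-33, -7, 40], [-33, -7, 40], [-33, -7, 40], [-33, -7, 40]], dr=[[0, 0, 0], [0, 0, 0], [0, 0, 0], [0, 0, 0], [0, 0, 0], [0, 0, 0], [0, 0, 0], [0, 0, 0], [0, 0, 0], [0, 0, 0]])

```text
time: 3.63
position: [0.4971, -0.1978, 0.1808]
tool_rot: [2.021, 2.405, 0.0]
ft_force: [0.8, 0.0, 0.5]
grip_width: 1.002
grip_force: 0.0
```

```bash
python3 - <<'E'
from h import *
p=pose();im=get_image('wrist')[:,:,::-1].copy();cv2.imwrite('pics/w3.png',im)
hv=cv2.cvtColor(im,cv2.COLOR_BGR2HSV)
m=cv2.inRange(hv,(8,60,140),(25,255,255));n,l,s,c=cv2.connectedComponentsWithStats(m)
for i in range(1,n):
    if s[i,4]>40:print(s[i],c[i],onz('wrist',*c[i],.145,p))
delta([.497,-.1965,.103],.172)
E
```

```text
[241 223  26   8 148] [253.81081081 226.28378378] [ 0.49634158 -0.19662451  0.145     ]
[374 253  13   9  77] [380.57142857 257.27272727] [ 0.59363018 -0.20704969  0.145     ]
d mm [ 1.7 -0.1 78.2] dr [0.0012 0.0002 0.001 ] pos [ 0.4973 -0.1981  0.1812]
```

Emit:
send_rows(xyz=[[1, 0, 10], [1, 0, 22], [1, 0, 34], [1, 0, 46], [1, 0, 58], [1, 0, 68], [1, 0, 75], [1, 0, 78], [1, 0, 78], [1, 0, 78]], dr=[[0, 0, 0], [0, 0, 0], [0, 0, 0], [0, 0, 0], [0, 0, 0], [0, 0, 0], [0, 0, 0], [0, 0, 0], [0, 0, 0], [0, 0, 0]])

```text
time: 4.52
position: [0.4967, -0.1978, 0.1027]
tool_rot: [2.022, 2.404, 0.0]
ft_force: [-1.0, 0.0, -0.1]
grip_width: 0.996
grip_force: 0.0
```

Emit:
send_rows(xyz=[[0, 0, 0], [0, 0, 0], [0, 0, 0], [0, 0, 0], [0, 0, 0], [0, 0, 0], [0, 0, 0], [0, 0, 0], [0, 0, 0], [0, 0, 0]], dr=[[0, 0, 0], [0, 0, 0], [0, 0, 0], [0, 0, 0], [0, 0, 0], [0, 0, 0], [0, 0, 0], [0, 0, 0], [0, 0, 0], [0, 0, 0]], jaw=5, grip_force=25)

```text
time: 5.35
position: [0.4964, -0.1976, 0.1025]
tool_rot: [2.022, 2.404, 0.0]
ft_force: [0.5, -0.3, 0.2]
grip_width: 0.325
grip_force: 0.0
```

Emit:
send_rows(xyz=[[0, 0, 0], [0, 0, 0], [0, 0, 0], [0, 0, 0], [0, 0, 0], [0, 0, 0], [0, 0, -5], [0, 0, -10], [0, 0, -15], [0, 0, -20]], dr=[[0, 0, 0], [0, 0, 0], [0, 0, 0], [0, 0, 0], [0, 0, 0], [0, 0, 0], [0, 0, 0], [0, 0, 0], [0, 0, 0], [0, 0, 0]])

```text
time: 6.18
position: [0.4966, -0.1977, 0.1234]
tool_rot: [2.022, 2.404, 0.001]
ft_force: [0.2, -0.8, 0.1]
grip_width: 0.198
grip_force: 25.0
```

```bash
python3 - <<'E'
from h import *
delta([.56,.008,.215],.172)
E
```

```text
d mm [191.9  97.7 -91.6] dr [ 0.0007  0.0002 -0.0001] pos [ 0.4966 -0.1977  0.1234]
```

Emit:
send_rows(xyz=[[0, 0, -10], [0, 0, -25], [0, 0, -40], [0, 0, -55], [0, 0, -70], [0, 0, -83], [0, 0, -92], [0, 0, -92], [0, 0, -92], [0, 0, -92]], dr=[[0, 0, 0], [0, 0, 0], [0, 0, 0], [0, 0, 0], [0, 0, 0], [0, 0, 0], [0, 0, 0], [0, 0, 0], [0, 0, 0], [0, 0, 0]])

```text
time: 7.02
position: [0.496, -0.1974, 0.2139]
tool_rot: [-2.022, -2.403, 0.001]
ft_force: [0.5, 0.3, -0.4]
grip_width: 0.198
grip_force: 25.0
```

Emit:
send_rows(xyz=[[12, 6, 0], [35, 18, 0], [62, 31, 0], [90, 45, 0], [118, 60, 0], [146, 74, 0], [170, 86, 0], [185, 94, 0], [192, 98, 0], [192, 98, 0]], dr=[[0, 0, 0], [0, 0, 0], [0, 0, 0], [0, 0, 0], [0, 0, 0], [0, 0, 0], [0, 0, 0], [0, 0, 0], [0, 0, 0], [0, 0, 0]])

```text
time: 7.85
position: [0.5599, 0.0105, 0.2134]
tool_rot: [-2.017, -2.407, 0.002]
ft_force: [0.2, -0.1, -0.2]
grip_width: 0.204
grip_force: 25.0
```

```bash
python3 - <<'E'
from h import *
get_image('scene')
p=pose();im=get_image('wrist')[:,:,::-1].copy();cv2.imwrite('pics/w4.png',im);np.save('w4.npy',np.array(p));print(p)
for k in('scene','top'):cv2.imwrite(f'pics/{k}4.png',get_image(k)[:,:,::-1])
A=R.from_rotvec(p[1]).as_matrix()
print('tip exp',proj('wrist',p[0]+A@[0,0,.0975],p))
cv2.imwrite('pics/w4v.png',cv2.convertScaleAbs(cv2.resize(im[100:300,130:400],None,fx=2.9,fy=2.9,interpolation=2),alpha=1.3))
E
```

```text
(array([0.55969742, 0.00821996, 0.21363211]), array([-2.02082206, -2.40455497,  0.00298624]))
tip exp [254.50260577 198.56463903]
```

View pics/w4v.png

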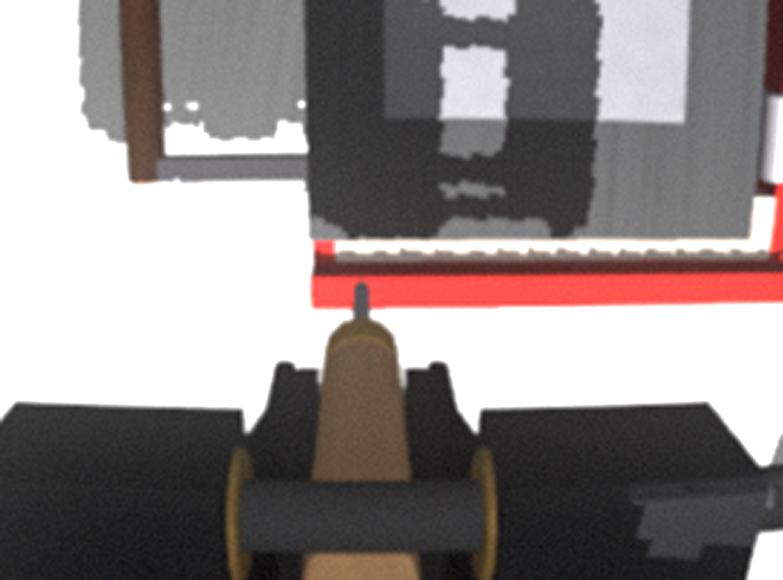

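The pick tip is at full-image (254.5,198), exactly where predicted. The lid edge is at v≈182, the wall's inner top edge at v≈195, and the box front at u≈238.

```bash
python3 - <<'E'
from h import *
p=tuple(np.load('w4.npy'));im=cv2.imread('pics/w4.png').astype(int)
t=.172;X=np.array([np.cos(t),np.sin(t)]);Y=np.array([-X[1],X[0]])
def w(u,v):
    q=onz('wrist',u,v,.085,p)[:2];return np.round([q@X*1000,q@Y*1000],1)
for u in(275,300,320,345,365,385):
    c=im[:,u];red=[v for v in range(185,215) if c[v,2]>150 and c[v,1]<100]
    lid=[v for v in range(170,195) if c[v].min()>1.6*c[172:178].mean()]
    print(u,lid[:1],red[:1],red[-1:],c[178:184,1], w(u,lid[0]-.5) if lid else 0,w(u,red[0]-.5),w(u,red[-1]+.5))
print('front',w(238,200),'tip now',p[0][:2]@X,p[0][:2]@Y)
q=tuple(np.load('w1.npy'))
E
```

```text
275 [182] [195] [205] [ 46  49  43  52 112 197] [572.2 -81. ] [572.4 -94. ] [ 572.7 -105.3]
300 [182] [195] [205] [100 101  99 109 150 200] [596.2 -81. ] [596.8 -94. ] [ 597.4 -105.4]
320 [182] [195] [204] [ 51  54  54  62 126 198] [615.9 -80.8] [616.8 -94. ] [ 617.5 -104.4]
345 [183] [195] [204] [ 95  98  96 105 156 202] [641.5 -81.7] [642.6 -94. ] [ 643.7 -104.6]
365 [182] [194] [203] [ 95  95  95 103 160 214] [662.7 -80.4] [664.2 -93. ] [ 665.5 -103.7]
385 [183] [194] [203] [ 93  94  96 104 150 212] [685.4 -81.3] [687. -93.] [ 688.6 -103.9]
front [536.7 -99.7] tip now 0.5528456420315125 -0.08769531924803903
```

Emit:
send_rows(xyz=[[0, 2, 5], [0, 3, 11], [0, 3, 17], [0, 3, 23], [0, 3, 27], [0, 3, 31], [0, 3, 35], [0, 3, 39], [0, 3, 40], [0, 3, 40]], dr=[[0, 0, 0], [0, 0, 0], [0, 0, 0], [0, 0, 0], [0, 0, 0], [0, 0, 0], [0, 0, 0], [0, 0, 0], [0, 0, 0], [0, 0, 0]])

```text
time: 8.88
position: [0.5629, 0.0088, 0.1742]
tool_rot: [-2.022, -2.404, 0.001]
ft_force: [-0.2, -0.8, -0.6]
grip_width: 0.203
grip_force: 25.0
```

```bash
python3 - <<'E'
from h import *
p=pose();im=get_image('wrist')[:,:,::-1].copy();print(p)
t=.172;X=np.array([np.cos(t),np.sin(t)]);Y=np.array([-X[1],X[0]])
print(p[0][:2]@X,p[0][:2]@Y)
cv2.imwrite('pics/w5v.png',cv2.convertScaleAbs(cv2.resize(im[140:260,180:330],None,fx=5,fy=5,interpolation=2),alpha=1.2))
E
```

```text
(array([0.56288889, 0.0088412 , 0.17421526]), array([-2.02216456e+00, -2.40379335e+00,  5.40294366e-04]))
0.5560963445228688 -0.08762948426278128
```

View pics/w5v.png

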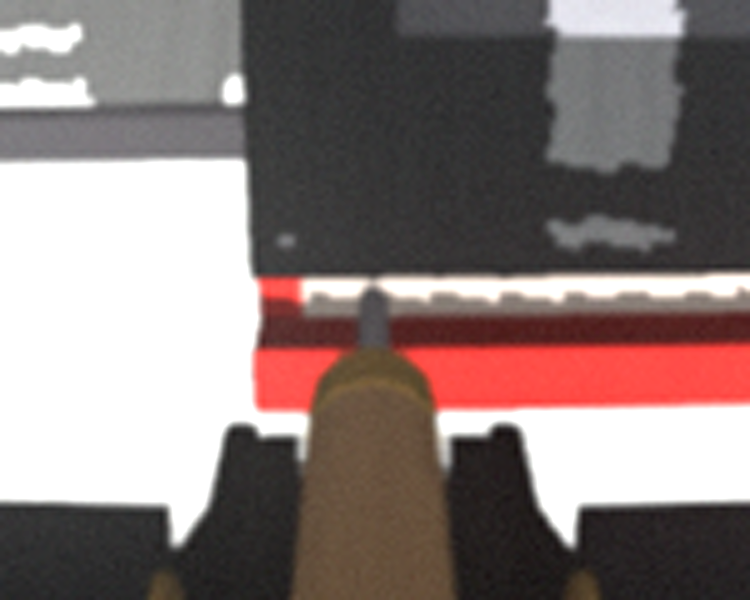

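The tip is in the groove at crop (373,287), between the lid edge (v≈275) and the wall (v≈347). It is about centred at its depth, perhaps 1 mm left.

Emit:
send_rows(xyz=[[-0.5, 5, 0], [-0.5, 11, 0], [-0.5, 17, 0], [-0.5, 23, 0], [-0.5, 29, 0], [-0.5, 35, 0], [-0.5, 41, 0], [-0.5, 47, 0], [-0.5, 53, 0], [-0.5, 59, 0]], dr=[[0, 0, 0], [0, 0, 0], [0, 0, 0], [0, 0, 0], [0, 0, 0], [0, 0, 0], [0, 0, 0], [0, 0, 0], [0, 0, 0], [0, 0, 0]])

```text
time: 9.77
position: [0.6219, 0.0185, 0.1745]
tool_rot: [-2.022, -2.404, 0.0]
ft_force: [-0.3, 0.2, -1.6]
grip_width: 0.205
grip_force: 25.0
```

Emit:
send_rows(xyz=[[0, 6, 0], [0, 12, 0], [0, 18, 0], [0.3, 24, 0], [0.3, 30, 0], [0.3, 36, 0], [0.3, 42, 0], [0.3, 48, 0], [0.3, 54, 0], [0.3, 60, 0]], dr=[[0, 0, 0], [0, 0, 0], [0, 0, 0], [0, 0, 0], [0, 0, 0], [0, 0, 0], [0, 0, 0], [0, 0, 0], [0, 0, 0], [0, 0, 0]])

```text
time: 10.6
position: [0.6809, 0.0291, 0.1745]
tool_rot: [-2.022, -2.404, -0.0]
ft_force: [0.4, -0.7, -0.5]
grip_width: 0.195
grip_force: 25.0
```

```bash
python3 - <<'E'
from h import *
p=pose();im=get_image('wrist')[:,:,::-1].copy();print(p)
t=.172;X=np.array([np.cos(t),np.sin(t)]);Y=np.array([-X[1],X[0]])
print(p[0][:2]@X,p[0][:2]@Y)
cv2.imwrite('pics/w6v.png',cv2.convertScaleAbs(cv2.resize(im[140:290,150:330],None,fx=4,fy=4,interpolation=2),alpha=1.2))
E
```

```text
(array([0.68093485, 0.02914092, 0.17453286]), array([-2.02228639e+00, -2.40409971e+00, -5.35031356e-05]))
0.6758748293049693 -0.08783323212123302
```

View pics/w6v.png

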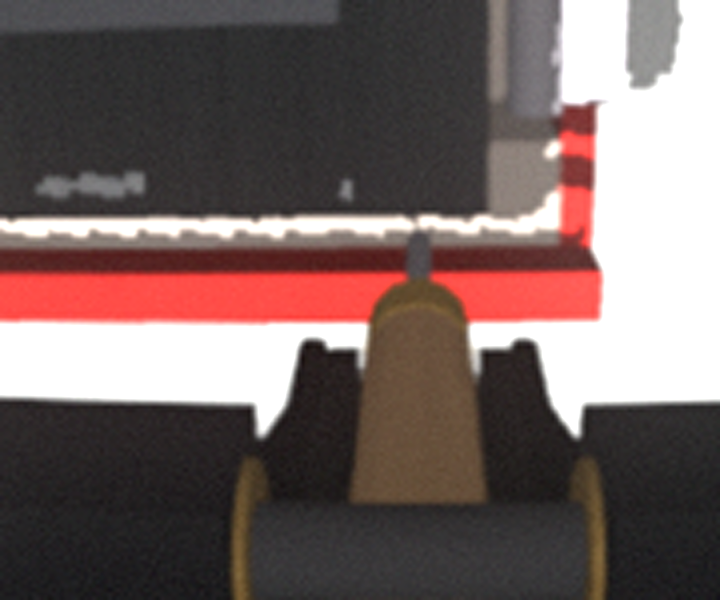

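The tip reached the hinge end (crop (418,235)), still inside the groove, with about 30 mm of groove left beyond it.

Emit:
send_rows(xyz=[[0, 0, 0], [0, 0, -4], [0, 0, -9], [0, 0, -14], [0, 0, -20], [0, 0, -30], [0, 0, -42], [0, 0, -54], [0, 0, -66], [0, 0, -66]], dr=[[0, 0, 0], [0, 0, 0], [0, 0, 0], [0, 0, 0], [0, 0, 0], [0, 0, 0], [0, 0, 0], [0, 0, 0], [0, 0, 0], [0, 0, 0]])

```text
time: 11.48
position: [0.682, 0.0288, 0.2448]
tool_rot: [2.02, 2.401, 0.007]
ft_force: [1.0, -0.9, 1.0]
grip_width: 0.202
grip_force: 25.0
```

```bash
python3 - <<'E'
from h import *
delta([.497,-.31,.24],.172)
E
```

```text
d mm [-302.2 -240.3    3.5] dr [0.0059 0.0003 0.    ] pos [0.682  0.0288 0.2448]
```

Emit:
send_rows(xyz=[[-15, -12, 0], [-45, -36, 0], [-76, -60, 0], [-107, -85, 0], [-138, -110, 0], [-169, -135, 0], [-200, -159, 0], [-231, -184, 0], [-262, -208, 0], [-290, -230, 0]], dr=[[0, 0, 0], [0, 0, 0], [0, 0, 0], [0, 0, 0], [0, 0, 0], [0, 0, 0], [0, 0, 0], [0, 0, 0], [0, 0, 0], [0, 0, 0]])

```text
time: 12.32
position: [0.5017, -0.2984, 0.2409]
tool_rot: [2.024, 2.402, 0.0]
ft_force: [-0.2, -1.2, -1.5]
grip_width: 0.202
grip_force: 25.0
```

```bash
python3 - <<'E'
from h import *
for i in range(4): get_image('top')
p=pose();im=get_image('wrist')[:,:,::-1].copy();cv2.imwrite('pics/w7.png',im);print(p)
m=cv2.inRange(cv2.cvtColor(im,cv2.COLOR_BGR2HSV),(95,100,40),(115,255,255))
n,l,s,c=cv2.connectedComponentsWithStats(m)
for i in range(1,n):
    if s[i,4]>100:
        print(s[i],c[i]); cs,_=cv2.findContours((l==i).astype(np.uint8),0,1)
        e=cv2.fitEllipse(max(cs,key=len));print(e,onz('wrist',*e[0],.085,p))
print(proj('wrist',[.497,-.359,.085],p),proj('wrist',p[0]-[0,0,.0975],p))
cv2.imwrite('pics/w7v.png',cv2.resize(im,None,fx=1.5,fy=1.5))
t=get_image('top')[:,:,::-1];m=cv2.inRange(cv2.cvtColor(t,cv2.COLOR_BGR2HSV),(95,100,40),(115,255,255))[170:240,350:410]
cs,_=cv2.findContours(m,0,1);print([ (cv2.boundingRect(k),cv2.contourArea(k)) for k in cs])
E
```

```text
(array([ 0.50263163, -0.29725522,  0.24078827]), array([2.02621193e+00, 2.40054008e+00, 1.16502235e-03]))
[200 197  52  44 957] [227.98955068 211.87042842]
((224.7515106201172, 215.9036865234375), (28.551979064941406, 58.90509796142578), 51.80250930786133) [ 0.4774957  -0.34146987  0.085     ]
[257 203  19  24 135] [266.83703704 214.2       ]
((266.3797302246094, 214.23330688476562), (6.732120037078857, 27.392051696777344), 143.0242156982422) [ 0.52179579 -0.33188661  0.085     ]
[239.99501903 233.07846411] [254.42403201 198.59597111]
[]
```

View pics/w7v.png

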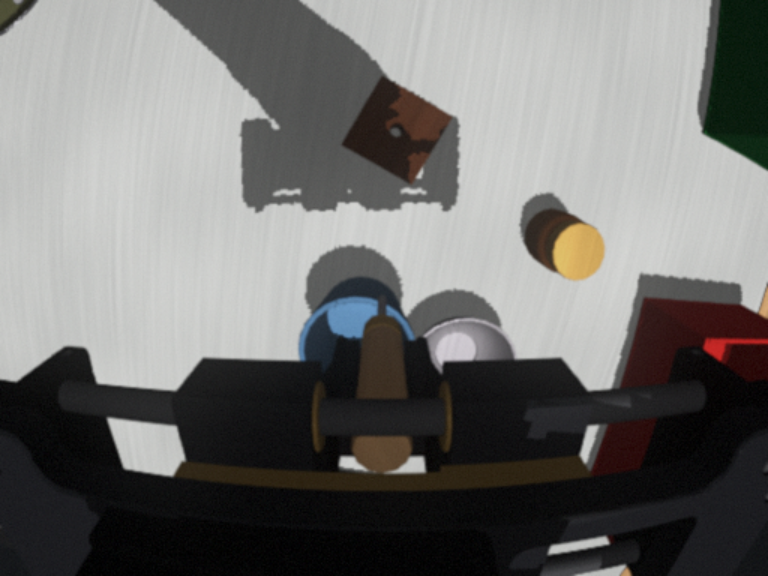

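The pot rim's left, right and near edges are at full-image (200,230), (276,225) and (238,198); bowl and jar are clear of it.

```bash
python3 - <<'E'
from h import *
p=(np.array([0.50263163,-0.29725522,0.24078827]),np.array([2.02621193e+00,2.40054008e+00,1.16502235e-03]))
t=.168
e=onz('wrist',238,198,.085,p);print(e,e+.045*np.array([np.sin(t),-np.cos(t),0]),onz('wrist',199.7,231,.085,p),onz('wrist',276,225,.085,p))
delta([.497,-.359,.24],.172)
E
```

```text
[ 0.48866793 -0.31870288  0.085     ] [ 0.49619242 -0.36306933  0.085     ] [ 0.4520131  -0.36456415  0.085     ] [ 0.53458222 -0.34269047  0.085     ]
d mm [-62.2 -18.3   0.3] dr [ 0.0004 -0.0009  0.002 ] pos [ 0.5042 -0.2946  0.2404]
```

Emit:
send_rows(xyz=[[-15, -5, 0], [-35, -11, 0], [-52, -17, 0], [-62, -20, 0], [-63, -20, 0], [-63, -20, 0], [-63, -20, 0], [-63, -20, 15], [-63, -20, 30], [-63, -20, 45]], dr=[[0, 0, 0], [0, 0, 0], [0, 0, 0], [0, 0, 0], [0, 0, 0], [0, 0, 0], [0, 0, 0], [0, 0, 0], [0, 0, 0], [0, 0, 0]])

```text
time: 13.45
position: [0.4957, -0.3597, 0.1952]
tool_rot: [2.019, 2.407, 0.002]
ft_force: [0.1, 0.3, -0.6]
grip_width: 0.204
grip_force: 25.0
```

Emit:
send_rows(xyz=[[0, 0, 15], [0, 0, 30], [0, 0, 45], [0, 0, 60], [0, 0, 70], [0, 0, 77], [0, 0, 82], [0, 0, 85], [0, 0, 85], [0, 0, 85]], dr=[[0, 0, 0], [0, 0, 0], [0, 0, 0], [0, 0, 0], [0, 0, 0], [0, 0, 0], [0, 0, 0], [0, 0, 0], [0, 0, 0], [0, 0, 0]])

```text
time: 14.28
position: [0.4948, -0.3617, 0.111]
tool_rot: [2.022, 2.403, 0.0]
ft_force: [0.2, 0.4, -0.5]
grip_width: 0.204
grip_force: 25.0
```

Emit:
send_rows(xyz=[[0, 0, 0], [0, 0, 0], [0, 0, 0], [0, 0, 0], [0, 0, 0], [0, 0, 0], [0, 0, 0], [0, 0, 0], [0, 0, 0], [0, 0, 0]], dr=[[0, 0, 0], [0, 0, 0], [0, 0, 0], [0, 0, 0], [0, 0, 0], [0, 0, 0], [0, 0, 0], [0, 0, 0], [0, 0, 0], [0, 0, 0]], jaw=87)

```text
time: 15.12
position: [0.4945, -0.3616, 0.1105]
tool_rot: [2.022, 2.404, 0.0]
ft_force: [0.3, 0.5, -0.5]
grip_width: 0.874
grip_force: 0.0
```

Emit:
send_rows(xyz=[[0, 0, 0], [0, 0, 0], [0, 0, -5], [0, 0, -12], [0, 0, -22], [0, 0, -35], [0, 0, -50], [0, 0, -70], [0, 0, -90], [0, 0, -110]], dr=[[0, 0, 0], [0, 0, 0], [0, 0, 0], [0, 0, 0], [0, 0, 0], [0, 0, 0], [0, 0, 0], [0, 0, 0], [0, 0, 0], [0, 0, 0]])

```text
time: 15.95
position: [0.4945, -0.3619, 0.2231]
tool_rot: [2.022, 2.403, 0.001]
ft_force: [0.5, -0.3, -0.7]
grip_width: 1.001
grip_force: 0.0
```

```bash
python3 - <<'E'
from h import *
t=.174;X=np.array([np.cos(t),np.sin(t)]);Y=np.array([-X[1],X[0]])
for i in range(2):get_image('top')
# bar at shut
im=get_image('scene')[:,:,::-1];cv2.imwrite('pics/s8.png',im);cv2.imwrite('pics/t8.png',get_image('top')[:,:,::-1])
hv=cv2.cvtColor(im,cv2.COLOR_BGR2HSV)[140:205,90:160]
m=cv2.inRange(hv,(8,60,90),(25,255,255));ys,xs=np.nonzero(m);print('wood px in scene pot region',len(xs),(xs.min()+90,xs.max()+90,ys.min()+140,ys.max()+140) if len(xs) else 0)
m=cv2.inRange(hv,(95,100,40),(115,255,255));ys,xs=np.nonzero(m);print('blue now',len(xs),xs.mean()+90,ys.mean()+140)
o=cv2.cvtColor(cv2.imread('pics/scene0.png'),cv2.COLOR_BGR2HSV)[140:205,90:160]
m=cv2.inRange(o,(95,100,40),(115,255,255));ys,xs=np.nonzero(m);print('blue then',len(xs),xs.mean()+90,ys.mean()+140)
delta([.46,.08,.25],.174)
E
```

```text
wood px in scene pot region 45 (np.int64(121), np.int64(129), np.int64(154), np.int64(176))
blue now 682 132.19354838709677 179.64369501466274
blue then 863 131.5098493626883 177.57126303592122
d mm [441.3  41.4 -28.5] dr [ 0.002   0.0011 -0.002 ] pos [ 0.4948 -0.3619  0.2219]
```

Emit:
send_rows(xyz=[[20, 2, 0], [60, 7, 0], [100, 12, 0], [140, 17, 0], [180, 21, 0], [220, 26, 0], [260, 31, 0], [300, 36, 0], [340, 41, 0], [380, 45, 0]], dr=[[0, 0, 0], [0, 0, 0], [0, 0, 0], [0, 0, 0], [0, 0, 0], [0, 0, 0], [0, 0, 0], [0, 0, 0], [0, 0, 0], [0, 0, 0]])

```text
time: 16.98
position: [0.4726, 0.0224, 0.2199]
tool_rot: [-2.022, -2.404, 0.001]
ft_force: [1.4, -0.2, 0.6]
grip_width: 0.998
grip_force: 0.0
```

Emit:
send_rows(xyz=[[25, 3, 0], [50, 6, 0], [62, 8, 5], [67, 8, 15], [67, 8, 25], [67, 8, 35], [67, 8, 42], [67, 8, 42], [67, 8, 42], [67, 8, 42]], dr=[[0, 0, 0], [0, 0, 0], [0, 0, 0], [0, 0, 0], [0, 0, 0], [0, 0, 0], [0, 0, 0], [0, 0, 0], [0, 0, 0], [0, 0, 0]], jaw=50)

```text
time: 17.82
position: [0.4705, 0.0872, 0.1788]
tool_rot: [2.024, 2.402, 0.001]
ft_force: [-0.8, -0.5, 0.1]
grip_width: 0.574
grip_force: 0.0
```

```bash
python3 - <<'E'
from h import *
t=.174;X=np.array([np.cos(t),np.sin(t)]);Y=np.array([-X[1],X[0]])
p=pose();im=get_image('wrist')[:,:,::-1].copy();cv2.imwrite('pics/w9.png',im);print(p,p[0][:2]@X,p[0][:2]@Y)
print('exp',proj('wrist',[.470,.088,.0775],p))
hv=cv2.cvtColor(im,cv2.COLOR_BGR2HSV);m=cv2.inRange(hv,(5,60,30),(22,255,255))
n,l,s,c=cv2.connectedComponentsWithStats(m)
for i in range(1,n):
    if s[i,4]>150:
        print(s[i],c[i])
        ys,xs=np.nonzero(l==i)
        for v in range(ys.min()+3,ys.max(),12):
            q=xs[ys==v];w=onz('wrist',(q.min()+q.max())/2,v,.0775,p)[:2];print(v,q.min(),q.max(),np.round([w@X,w@Y],4))
E
```

```text
(array([0.47051379, 0.08715232, 0.17879799]), array([2.02394642e+00, 2.40236684e+00, 5.75840079e-04])) 0.4784972035408291 0.0043794229907256335
exp [254.02735533 196.17063903]
[ 247  125   17  142 1963] [255.12328069 193.79419256]
128 248 259 [0.4779 0.0642]
140 248 262 [0.4791 0.0542]
152 248 262 [0.4791 0.044 ]
164 248 261 [0.4786 0.0338]
176 249 261 [0.479  0.0233]
188 249 261 [0.479  0.0127]
200 248 262 [0.479  0.0018]
212 249 262 [ 0.4794 -0.0094]
224 249 262 [ 0.4794 -0.021 ]
236 250 262 [ 0.4798 -0.033 ]
248 250 262 [ 0.4798 -0.0454]
260 250 260 [ 0.4788 -0.0584]
[154 253  16  46 416] [159.89423077 275.69471154]
256 158 167 [ 0.3886 -0.056 ]
268 154 161 [ 0.3812 -0.0702]
280 154 160 [ 0.3783 -0.085 ]
292 156 167 [ 0.3808 -0.1003]
[340 252  16  47 432] [348.3912037  275.10648148]
255 342 351 [ 0.5681 -0.0556]
267 348 354 [ 0.5748 -0.0698]
279 349 355 [ 0.5782 -0.0846]
291 341 353 [ 0.575  -0.0997]
[ 167  298  272   30 3440] [311.23343023 315.92005814]
301 398 432 [ 0.6658 -0.1251]
313 170 424 [ 0.5235 -0.1261]
325 184 324 [ 0.4776 -0.1425]
```

Emit:
send_rows(xyz=[[0, 1, 12], [0, 1, 27], [0, 1, 42], [0, 1, 57], [0, 1, 72], [0, 1, 85], [0, 1, 95], [0, 1, 101], [0, 1, 103], [0, 1, 103]], dr=[[0, 0, 0], [0, 0, 0], [0, 0, 0], [0, 0, 0], [0, 0, 0], [0, 0, 0], [0, 0, 0], [0, 0, 0], [0, 0, 0], [0, 0, 0]])

```text
time: 18.7
position: [0.4713, 0.088, 0.0756]
tool_rot: [2.023, 2.404, -0.0]
ft_force: [-0.7, -0.5, 1.2]
grip_width: 0.57
grip_force: 0.0
```

Emit:
send_rows(xyz=[[0, 0, 0], [0, 0, 0], [0, 0, 0], [0, 0, 0], [0, 0, 0], [0, 0, 0], [0, 0, 0], [0, 0, 0], [0, 0, 0], [0, 0, 0]], dr=[[0, 0, 0], [0, 0, 0], [0, 0, 0], [0, 0, 0], [0, 0, 0], [0, 0, 0], [0, 0, 0], [0, 0, 0], [0, 0, 0], [0, 0, 0]], jaw=4, grip_force=20)

```text
time: 19.53
position: [0.4714, 0.0881, 0.0757]
tool_rot: [2.022, 2.404, 0.001]
ft_force: [0.3, -0.3, -0.5]
grip_width: 0.149
grip_force: 20.0
```

```bash
python3 -c "
import numpy as np
f=lambda a:np.array([0,220*(1-np.cos(a)),-220*np.sin(a)])
for c in range(4):
  print([[round(float(v),1)+0 for v in f(np.pi/2*(10*c+k)/40)-f(np.pi/2*c/4)] for k in range(1,11)])"
```

```text
[[0.0, 0.2, -8.6], [0.0, 0.7, -17.3], [0.0, 1.5, -25.9], [0.0, 2.7, -34.4], [0.0, 4.2, -42.9], [0.0, 6.1, -51.4], [0.0, 8.3, -59.7], [0.0, 10.8, -68.0], [0.0, 13.6, -76.1], [0.0, 16.7, -84.2]]
[[0.0, 3.5, -7.9], [0.0, 7.2, -15.7], [0.0, 11.3, -23.3], [0.0, 15.7, -30.8], [0.0, 20.3, -38.0], [0.0, 25.3, -45.1], [0.0, 30.5, -52.0], [0.0, 36.0, -58.7], [0.0, 41.7, -65.1], [0.0, 47.7, -71.4]]
[[0.0, 6.2, -6.0], [0.0, 12.7, -11.7], [0.0, 19.4, -17.2], [0.0, 26.3, -22.4], [0.0, 33.3, -27.4], [0.0, 40.6, -32.0], [0.0, 48.1, -36.4], [0.0, 55.7, -40.5], [0.0, 63.5, -44.2], [0.0, 71.4, -47.7]]
[[0.0, 8.0, -3.1], [0.0, 16.2, -6.0], [0.0, 24.5, -8.5], [0.0, 32.8, -10.7], [0.0, 41.3, -12.5], [0.0, 49.8, -14.0], [0.0, 58.3, -15.2], [0.0, 66.9, -16.1], [0.0, 75.6, -16.6], [0.0, 84.2, -16.7]]
```

Emit:
send_rows(xyz=[[0, 0.2, -8.6], [0, 0.7, -17.3], [0, 1.5, -25.9], [0, 2.7, -34.4], [0, 4.2, -42.9], [0, 6.1, -51.4], [0, 8.3, -59.7], [0, 10.8, -68], [0, 13.6, -76.1], [0, 16.7, -84.2]], dr=[[0, 0, 0], [0, 0, 0], [0, 0, 0], [0, 0, 0], [0, 0, 0], [0, 0, 0], [0, 0, 0], [0, 0, 0], [0, 0, 0], [0, 0, 0]])

```text
time: 20.37
position: [0.4871, 0.0909, 0.1602]
tool_rot: [-2.022, -2.403, 0.002]
ft_force: [0.2, 1.6, -3.3]
grip_width: 0.15
grip_force: 20.0
```

Emit:
send_rows(xyz=[[0, 3.5, -7.9], [0, 7.2, -15.7], [0, 11.3, -23.3], [0, 15.7, -30.8], [0, 20.3, -38], [0, 25.3, -45.1], [0, 30.5, -52], [0, 36, -58.7], [0, 41.7, -65.1], [0, 47.7, -71.4]], dr=[[0, 0, 0], [0, 0, 0], [0, 0, 0], [0, 0, 0], [0, 0, 0], [0, 0, 0], [0, 0, 0], [0, 0, 0], [0, 0, 0], [0, 0, 0]])

```text
time: 21.2
position: [0.5314, 0.0991, 0.2324]
tool_rot: [-2.018, -2.4, 0.009]
ft_force: [-13.6, -0.7, 9.2]
grip_width: 0.149
grip_force: 20.0
```

Emit:
send_rows(xyz=[[0, 5, -7.2], [0, 11, -13.2], [0, 17.7, -19], [0, 24.8, -24.3], [0, 31.9, -29.3], [0, 39.3, -34], [0, 46.9, -38.5], [0, 54.6, -42.7], [0, 62.5, -46.5], [0, 70.4, -50]], dr=[[0, 0, 0], [0, 0, 0], [0, 0, 0], [0, 0, 0], [0, 0, 0], [0, 0, 0], [0, 0, 0], [0, 0, 0], [0, 0, 0], [0, 0, 0]])

```text
time: 22.03
position: [0.6042, 0.112, 0.2832]
tool_rot: [-2.021, -2.405, -0.002]
ft_force: [-4.0, 0.4, 5.0]
grip_width: 0.154
grip_force: 20.0
```

Emit:
send_rows(xyz=[[0, 8, -3.5], [0, 16.3, -6.5], [0, 24.7, -9.1], [0, 33.2, -11.4], [0, 41.8, -13.2], [0, 50.5, -14.7], [0, 59.2, -15.9], [0, 68, -16.8], [0, 76, -17.2], [0, 82, -17.4]], dr=[[0, 0, 0], [0, 0, 0], [0, 0, 0], [0, 0, 0], [0, 0, 0], [0, 0, 0], [0, 0, 0], [0, 0, 0], [0, 0, 0], [0, 0, 0]])

```text
time: 22.87
position: [0.6858, 0.1262, 0.2997]
tool_rot: [2.021, 2.405, 0.003]
ft_force: [-0.8, 1.6, 0.7]
grip_width: 0.153
grip_force: 20.0
```

Emit:
send_rows(xyz=[[0, 2, 0], [0, 3, 0], [0, 3, 0], [0, 3, 0], [0, 3, 0], [0, 3, 0], [0, 3, 0], [0, 3, 0], [0, 3, 0], [0, 3, 0]], dr=[[0, 0, 0], [0, 0, 0], [0, 0, 0], [0, 0, 0], [0, 0, 0], [0, 0, 0], [0, 0, 0], [0, 0, 0], [0, 0, 0], [0, 0, 0]])

```text
time: 23.7
position: [0.6876, 0.1265, 0.2995]
tool_rot: [2.021, 2.405, 0.003]
ft_force: [-0.7, 3.4, 5.2]
grip_width: 0.156
grip_force: 20.0
```

```bash
python3 - <<'E'
from h import *
t=.174;X=np.array([np.cos(t),np.sin(t)]);Y=np.array([-X[1],X[0]])
s=get_state();p=s['position'];print(p,s['ft_force'],s['grip_force'],s['grip_width']*87,'x',p[:2]@X,p[:2]@Y,np.abs(s['qd']).max())
for n in('scene','top'):
    im=get_image(n)[:,:,::-1];cv2.imwrite(f'pics/{n}F.png',im)
# hinge line estimates: lid back edge ~, bar x0 .4792+.220
print('upright err rad',(p[:2]@X-(.4792+.220))/.22)
a=cv2.imread('pics/sceneF.png');b=cv2.imread('pics/topF.png');
def blue(im,roi):
    y0,y1,x0,x1=roi;m=cv2.inRange(cv2.cvtColor(im,cv2.COLOR_BGR2HSV),(95,100,40),(115,255,255))[y0:y1,x0:x1];ys,xs=np.nonzero(m);return len(xs),xs.min()+x0,xs.max()+x0,ys.min()+y0,ys.max()+y0
print(blue(cv2.imread('pics/top0.png'),(180,230,350,410)),blue(b,(180,230,350,410)))
cv2.imwrite('pics/F.png',np.hstack([cv2.resize(a[120:280,80:370],(435,240)),cv2.resize(b[110:230,160:410],(365,240))]))
E
```

```text
[0.6876154  0.12650244 0.29954035] [-0.73344536  3.41324786  5.15816682] 20.020964741706848 13.529234266871585 x 0.6991330358222574 0.00555001388246546 0.002010085823349239
upright err rad -0.00030438262610298463
(390, np.int64(363), np.int64(393), np.int64(191), np.int64(220)) (361, np.int64(363), np.int64(393), np.int64(191), np.int64(220))
```

View pics/F.png

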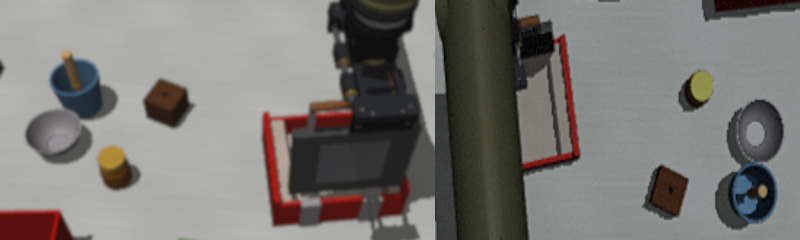

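The final picture shows the lid upright in the fingers at left crop (355,150), the pick leaning in the pot at (70,75), and the pot, bowl and jar where they were.

```bash
python3 -c "
from bench import *
print(close_job())"
```

```text
the job is handed in; nothing more can be done
None
```

The job is handed in with no verdict shown: the pick was run down the seam, front to hinge, and left standing in the pot, and the lid is held about upright in the fingers.

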